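Pin a frame corner and hold it square

TASK

Take the wooden dowel out of the black rack, drop it end-down into the hole of the half-lapped frame corner until it stands fully home, and let go of it. Then take the corner square by its orange bar and, keeping it flat on the bench, press it into the inside corner so that one leg lies flush along the fixed plate and the other pushes the leaning stud out until the corner is square; finish while still gripping it and pressing it firmly against both faces. Leave the steel rods, the tape measure and the glue bottle where they are.

Things in the scene. Friction and masses are not known exactly. Their poses are not given: they have to be found in the camera images.
- plate: Fixed pale wooden frame member (the plate), 44 wide, 40 tall, lying on the bench. Origin on the bench (z = 0) under the axis of the corner's dowel hole, z up. It runs along its own +x, to x = 186; its inside face is the plane y = +22. It cannot move.
- hole (a point): Mouth of the round dowel hole at the top of the corner, 40 above the bench, straight above the plate's origin. 14.5 across with a 2 chamfer, wider below; its floor is 6 above the bench (34 deep). The stud swings about this vertical axis.
- stud_face (a point): Middle of the inside face of the stud, 20 above the bench. The stud is the browner wooden member, 44 wide, 40 tall, half-lapped onto the plate's end and turning about the hole axis. This point is 22 from the axis along its own x (out of the face) and 110 along its y (the stud's length; the stud ends 200 from the axis). The inside corner lies between plate +x and stud +y.
- stud (a joint): Angle of the stud about the vertical hole axis, rad. 0: exactly square to the plate (stud along the plate's y). Negative: it leans in over the inside corner (under 90 degrees), as at the start, by 0.06 to 0.13. Ends at -0.25 and +0.25, no stop at square. It stays where it is pushed: dry friction 0.4 N m, about 3 N at its tip moves it.
- square: Loose corner square lying flat, 0.2 to 0.45 kg: two aluminium legs 16 wide, 24 tall, reaching 150 along its +x and +y from the origin, the outer vertex at the underside (cut away for the first 10). Outer faces: plane y = 0 (goes against the plate) and x = 0 (against the stud). In the corner its axes are parallel to the plate's and its origin is at plate x = 22, y = 22.
- grip_bar (a point): Middle of the square's orange grip bar, at square x = 65, y = 65, 40 above its underside. The bar joins the legs at 45 degrees (square to their bisector): 12 thick, 150 long, from 22 to 52 above the underside; the legs below it are only 24 tall.
- dowel: Loose pale wooden dowel, 12 diameter, 80 long, chamfered foot, standing upright in one of the rack's three holes. Origin at the centre of its lower end, z along it. In the rack its lower end is 8 above the bench; home in the corner it is 6 above the bench.
- rack: Fixed black rod rack, 170 (its x) by 44 by 35 tall, origin under its centre. Three holes 14 across, 27 deep at x = -55, 0, +55; which one holds the dowel varies.
- rod_a: Steel rod, 12 diameter, 65 long, upright in the rack, origin at its lower end. Not to be moved.
- rod_b: Second such steel rod. Not to be moved.
- tape: Yellow tape measure, 66 x 36 x 60 tall, origin under its centre, beyond the plate. Not to be moved.
- glue: Yellow glue bottle with red cap, 56 diameter, 130 tall, origin under its centre. Not to be moved.
There are look-alikes about, which are no part of the job. Of the things that look like the square, the middle-sized one is meant.

How it is judged (in metres and radians):
On the way, in this order (a step that is already met when the one before it is completed fails the run):
1. the dowel stands fully home in the corner's hole, released (z of dowel in the frame of plate below 0.011 m and horizontal distance between dowel and hole below 0.005 m and angle between dowel's own z axis and vertical below 0.12 rad and contact force between the fingers and dowel below 0.1 N), for 0.3 s.
2. the gripped square bears on plate and stud, and the corner is square (height (world z) of square below 0.012 m and angle between square's own z axis and vertical below 0.06 rad and angle between the x axis of square and the x axis of plate, either way round below 0.025 rad and value of joint stud between -0.025 and 0.025 rad and contact force between square and plate above 1.5 N and contact force between square and stud above 1.5 N and contact force between the fingers and square above 2 N and x of square in the frame of plate between 0.018 and 0.027 m and y of square in the frame of plate between 0.018 and 0.027 m), for 0.2 s.
At the end, for the whole second after the job is handed in: Dowel upright in the hole, foot within 5 mm of its floor, released. Square gripped, flat (under 12 mm up), at rest, parallel to the plate and stud square within 0.025 rad, vertex within 5 mm of the corner, over 1.5 N on plate and on stud (all of step 1 and all of step 2 and linear speed of square below 0.02 m/s and velocity of joint stud below 0.05 rad/s); the arm keeps its last pose, push and grip.
It fails at once if the first steel rod is disturbed (moved over 20 mm) (distance of rod_a from where it was at the start of the episode above 0.02 m).
It fails at once if the second steel rod is disturbed (moved over 20 mm) (distance of rod_b from where it was at the start of the episode above 0.02 m).
It fails at once if the tape measure is disturbed (moved over 30 mm) (distance of tape from where it was at the start of the episode above 0.03 m).
It fails at once if the glue bottle is disturbed (moved over 30 mm) (distance of glue from where it was at the start of the episode above 0.03 m).
It also fails if it takes over 61 s, if anything falls off the work surface, if the arm or the gripper's body presses on something with over 40 N, if the wrist force passes 120 N, or if a joint passes its speed limit or range.

ROBOT

A 6-joint arm with a two-finger parallel gripper is mounted at the origin on the work surface. World frame = base frame: x ahead of the robot, y to its left, z up, the work surface at z = 0. Lengths are in mm, angles in rad, forces in N, time in s.
With the tool pointing down it reaches from about 275 to 825 mm from the base axis. Payload 4.9 kg.
Tool frame: the origin (TCP) lies at the very end of the fingers, on their centre line; the grasp point (between the pads) lies 19 mm behind it; z points along the fingers, y is the direction in which the jaws open and shut (so a half turn about z gives the same grasp; the last joint's range is limited). The gripper opens to 85 mm and grips with 20 to 120 N. Pads are 22 mm wide; open, the fingers measure 114 mm over their backs; the gripper's body (76 mm by 85 mm) begins 54 mm behind the grasp point. The pads swing forward as they close: fully open they stand 13 mm farther back than shut.
Start: joints at [-1.307, 0.326, -0.193, 1.052, 0, 1.437], TCP at [213.078, -507.066, 231.281] pointing down, gripper open.
Joint ranges: [-2.65, 2.65], [-0.97, 1.79], [-1.3, 1.35], [-1.93, 2.1], [-1.47, 1.37], [-3.14, 3.14]. Speed limits (rad/s): [2.57, 2.57, 3.14, 3.14, 3.14, 3.14].

INTERFACE

Orientations are given as [roll, pitch, yaw] about the fixed x, y, z axes, in that order (R = Rz(yaw) Ry(pitch) Rx(roll)).
In Python, from bench import bot, solve_ik, imaging gives the robot as it stands. Calls block until the motion is done:
- bot.move_ptp(position, orientation): joint-space move of the TCP to a pose.
- bot.movel(position, rot=None, max_speed=150, threshold=None): straight line of the TCP; rot=None keeps the orientation; max_speed is the mean speed in mm/s. With threshold (N) it stops when the force on the tool has changed by that much, and returns True; else False.
- bot.move_j(angles): joint-space move.
- bot.grip(opening, effort=None): opening from 0.0 (shut) to 1.0 (fully open); effort is the grip in N (None keeps the last); returns when the fingers have stopped.
- bot.dwell(seconds).
- solve_ik(position, orientation): joint angles nearest the present ones, or None.
- bot.get_state(): the state.
- imaging.capture(name): name is "side" or "top" or "wrist"; returns the picture (480x640x3 uint8, blue, green, red); there is no depth.
- imaging.camera_model(name): a dict with "K" (3x3 intrinsics, pixels), "position" and "rotation" of the camera in the world. Camera axes: x right, y up, looking along -z (the intrinsics and any distortion apply to the point x, -y, -z); pixel columns grow to the right and rows downward; lengths in mm; the calibration is good to about 2 mm. A picture is of the moment at which its call begins: read the wrist's pose just before it. camera_model takes no time and is no camera call; for the wrist camera it gives the pose at the moment of the call.
A pose or a line that the arm cannot do raises bot.IKError and nothing moves.
- bot.sign_off(): hands the job in, once; it reports no verdict.
The state is a dict: "t": time; "qpos": joint angles; "joint_velocities": joint speeds; "effort": joint torques, N m; "tcp_pos": TCP position; "orientation": TCP orientation; "contact_force": force on the tool from outside, world axes, zero at the start; "wrist_torque": the same for the moment, N m; "opening": opening from 0.0 (shut) to 1.0 (fully open).
Only numpy, scipy, OpenCV 4.12 (cv2) and the standard library are available. Lean on these libraries where they do the work, as an engineer would, in place of code of your own. Each camera call takes 0.05 s, during which the arm holds its last target.

## Working session

There is one attempt and no reset: what is moved stays moved. The work goes in short steps, each a Python script; the robot and the scene stay as the last script left them, time stands still between calls to the robot, and variables do not carry over. Pictures are saved under pics/ and viewed, and the job is handed in when it is done.

```bash
ls; mkdir -p pics
python3 - <<'E'
from bench import bot, solve_ik, imaging
import cv2
for n in ["side","top","wrist"]:
    cv2.imwrite(f"pics/{n}0.png", imaging.capture(n))
    m=imaging.camera_model(n); print(n,m)
s=bot.get_state(); print(s)
E
```

```text
pics
side {'K': array([[560.12536345,   0.        , 315.25308432],
       [  0.        , 560.12536345, 240.51327717],
       [  0.        ,   0.        ,   1.        ]]), 'position': array([ 409.34601767, -998.77549871,  701.51379143]), 'rotation': array([ 1.05517411, -0.01695325, -0.12718127])}
top {'K': array([[488.41144279,   0.        , 317.77238878],
       [  0.        , 488.41144279, 241.64359033],
       [  0.        ,   0.        ,   1.        ]]), 'position': array([ 319.81041272,   87.41664585, 1260.8055618 ]), 'rotation': array([ 0.19477075,  0.01243671, -1.54654426])}
wrist {'K': array([[387.72205878,   0.        , 317.77897283],
       [  0.        , 387.72205878, 237.31035745],
       [  0.        ,   0.        ,   1.        ]]), 'position': array([ 283.46522582, -477.89073343,  374.47163942]), 'rotation': array([-3.02775152e-01,  7.93350959e-04, -1.17257871e+00])}
{'t': 0.15, 'qpos': array([-1.30719776e+00,  3.26781560e-01, -1.93369430e-01,  1.05202591e+00,
        1.18160404e-05,  1.43659501e+00]), 'joint_velocities': array([-0.00025918, -0.00077665,  0.00391949,  0.00086429, -0.0005957 ,
        0.00122925]), 'effort': array([ 1.60395150e-03, -4.43706179e+01,  2.62664276e+01,  1.04587842e-02,
       -5.16094269e-05, -9.49045472e-06]), 'tcp_pos': array([ 212.95694188, -506.59847856,  230.67162606]), 'orientation': array([-3.14022608e+00, -1.96428563e-04,  3.97799734e-01]), 'contact_force': array([-0.24150765,  0.25122787, -0.21501365]), 'wrist_torque': array([ 0.01024559, -0.00760021, -0.02542098]), 'opening': 1.0001018598664615}
```

View pics/top0.png

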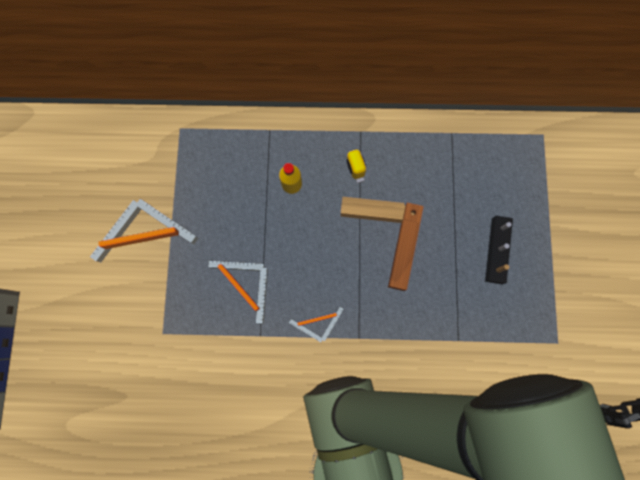

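View pics/side0.png

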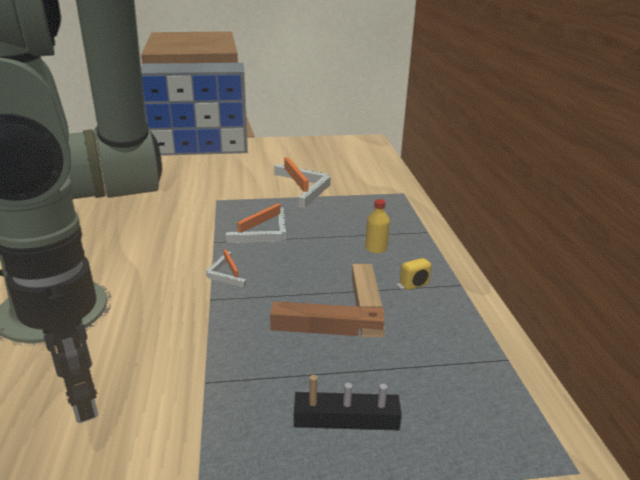

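View pics/wrist0.png

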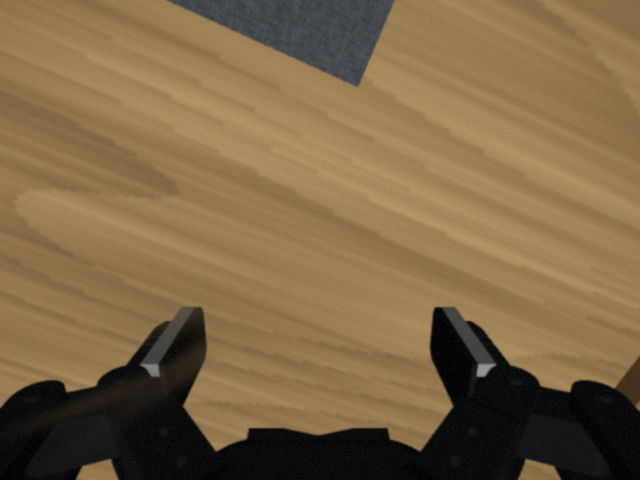

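The top view shows the dowel in the lowest rack hole, about (504,267). The corner hole is near (413,211). The middle-sized square is at about (240,290), with its vertex near (265,266).

```bash
cat > h.py <<'E'
from bench import bot, solve_ik, imaging
import numpy as np, cv2
from scipy.spatial.transform import Rotation as R
def ray(m,uv):
    K=m["K"]; d=np.linalg.inv(K)@np.array([uv[0],uv[1],1.]); d=np.array([d[0],-d[1],-d[2]])
    return R.from_euler('xyz',m["rotation"]).as_matrix()@d
def bp(m,uv,z):
    d=ray(m,uv); p=m["position"]; return p+d*(z-p[2])/d[2]
def proj(m,P):
    c=R.from_euler('xyz',m["rotation"]).as_matrix().T@(np.array(P,float)-m["position"])
    q=m["K"]@np.array([c[0],-c[1],-c[2]]); return q[:2]/q[2]
def crop(im,x,y,w,h,s,name):
    c=im[y:y+h,x:x+w]; cv2.imwrite(name,cv2.resize(c,None,fx=s,fy=s,interpolation=cv2.INTER_CUBIC))
E
python3 - <<'E'
from h import *
im=cv2.imread('pics/top0.png')
crop(im,330,180,200,130,4,'pics/topc1.png')
crop(im,190,240,160,110,5,'pics/topc2.png')
E
```

```text
(no output)
```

View pics/topc1.png

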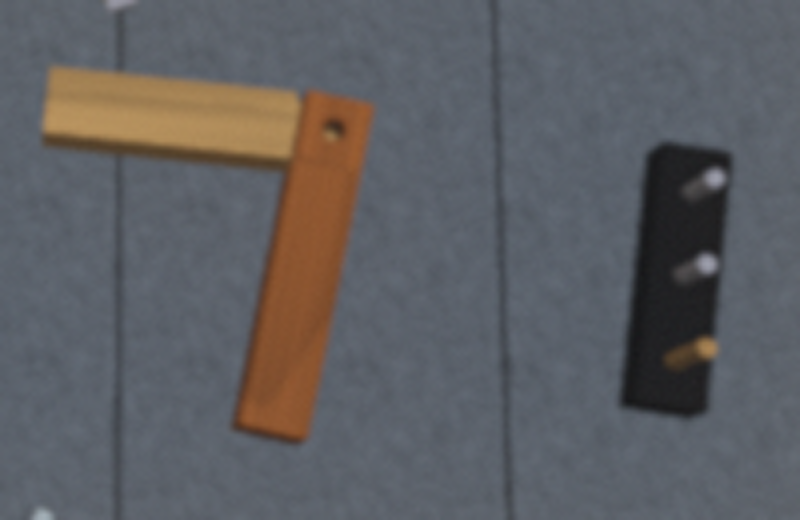

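View pics/topc2.png

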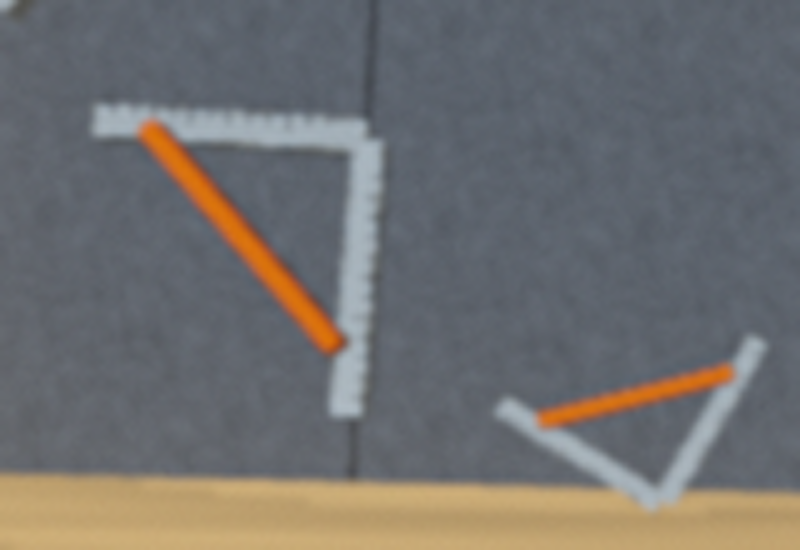

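```bash
python3 - <<'E'
from h import *
m=imaging.camera_model("top")
def c1(u,v,z): return bp(m,(330+u/4-.375,180+v/4-.375),z)
def c2(u,v,z): return bp(m,(190+u/5-.4,240+v/5-.4),z)
np.set_printoptions(precision=1,suppress=True)
for n,p in dict(dowel=c1(708,349,88),ra=c1(716,179,73),rb=c1(707,264,73),hole=c1(334,129,40),pl_out=c1(50,67,40),pl_in=c1(44,133,40),corner_in=c1(291,157,40),stud_in=c1(235,426,40),stud_out=c1(305,438,40),
  bar1=c2(150,124,52),bar2=c2(336,347,52),vx=c2(383,120,24),legA=c2(94,105,24),legB=c2(362,417,24)).items(): print(n,p)
ms=imaging.camera_model("side")
E
python3 - <<'E'
from h import *
im=cv2.imread('pics/side0.png')
crop(im,260,250,160,120,5,'pics/sidec1.png')
crop(im,280,365,130,75,6,'pics/sidec2.png')
E
```

```text
dowel [ 498.7 -349.2   88. ]
ra [ 607.8 -365.1   73. ]
rb [ 553.9 -356.8   73. ]
hole [ 643.6 -134.9   40. ]
pl_out [681.2  48.2  40. ]
pl_in [637.   51.4  40. ]
corner_in [ 624.5 -107.2   40. ]
stud_in [450.8 -70.7  40. ]
stud_out [ 444.3 -114.2   40. ]
bar1 [494.4 352.8  52. ]
bar2 [385.8 254.1  52. ]
vx [503.2 239.4  24. ]
legA [507.6 388.4  24. ]
legB [352.9 243.2  24. ]
```

View pics/sidec1.png

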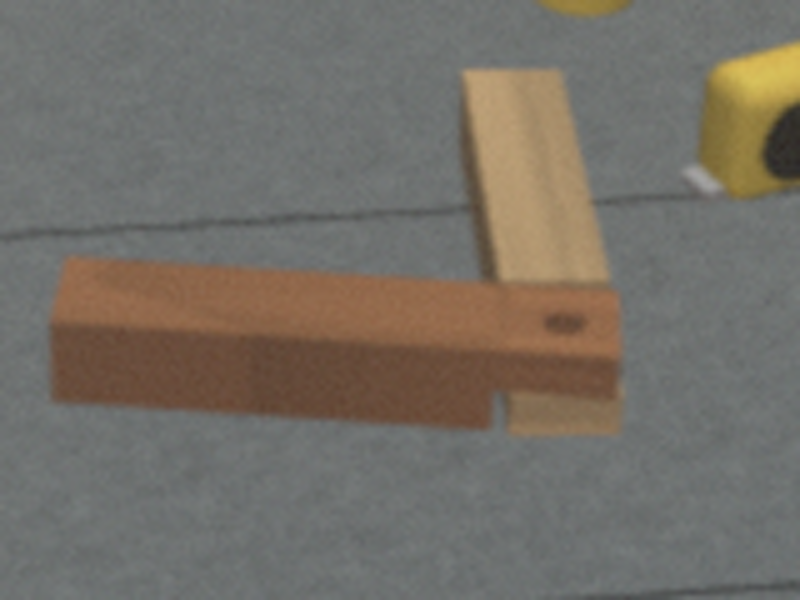

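View pics/sidec2.png

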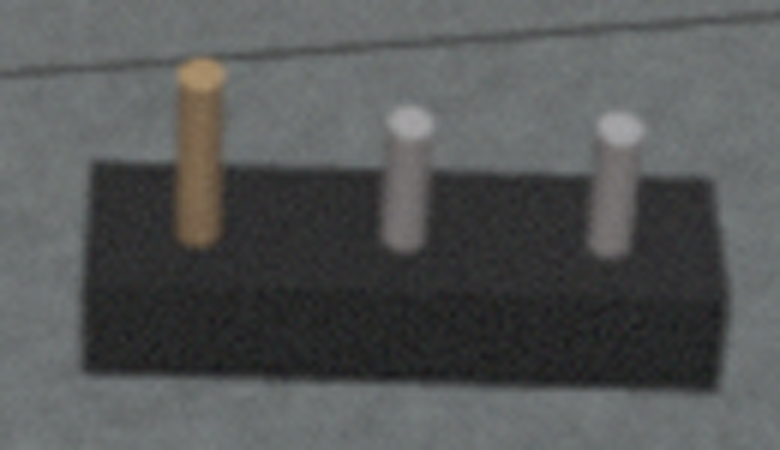

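Run:
```python
from h import *
np.set_printoptions(precision=1,suppress=True)
ms=imaging.camera_model("side")
# cross-check
def c1(u,v,z): return bp(ms,(260+u/5-.4,250+v/5-.4),z)
def c2(u,v,z): return bp(ms,(280+u/6-.4,365+v/6-.4),z)
print('hole',c1(565,323,40),'dowel',c2(201,75,88),'rb',c2(411,123,73),'ra',c2(620,129,73),'plate end',c1(465,70,40),c1(560,70,40))
bot.move_ptp([498.7,-349.2,238],[np.pi,0,-.145])
bot.dwell(.3)
m=imaging.camera_model("wrist"); im=imaging.capture("wrist"); cv2.imwrite('pics/w1.png',im)
s=bot.get_state(); print(s['t'],s['tcp_pos'],s['orientation'])
print(proj(m,[498.7,-349.2,88]),m['position'],m['rotation'])
```

```text
hole [ 642.9 -142.2   40. ] dowel [ 499.1 -352.7   88. ] rb [ 553.6 -360.5   73. ] ra [ 607.5 -368.6   73. ] plate end [638.5  45.7  40. ] [680.9  41.4  40. ]
1.7417 [ 498.2 -349.8  238. ] [ 3.1  0.  -0.1]
[315.8 218.1] [ 573.7 -361.8  381.8] [-0.3 -0.  -1.7]
```

View pics/w1.png

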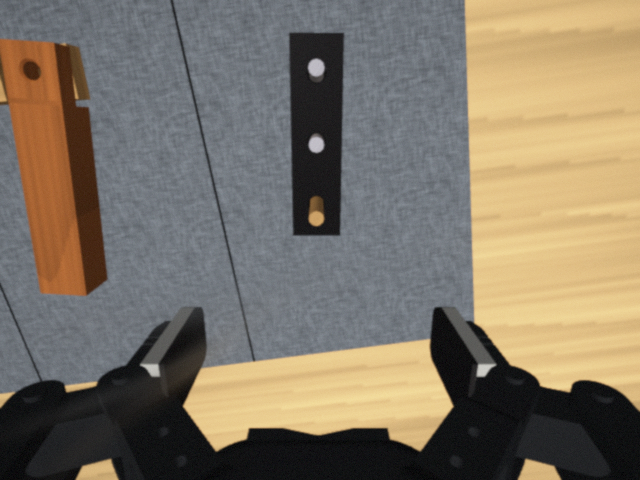

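The wrist view shows the dowel's top at about (316,218), where I predicted it. The corner hole is at about (31,68). I'll enlarge this to read it more closely.

Run:
```python
from h import *
im=cv2.imread('pics/w1.png')
a=cv2.resize(im[180:250,280:355],None,fx=8,fy=8,interpolation=cv2.INTER_CUBIC)
cv2.imwrite('pics/w1a.png',a)
crop(im,0,30,110,110,5,'pics/w1b.png')
```

```text
(no output)
```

View pics/w1a.png

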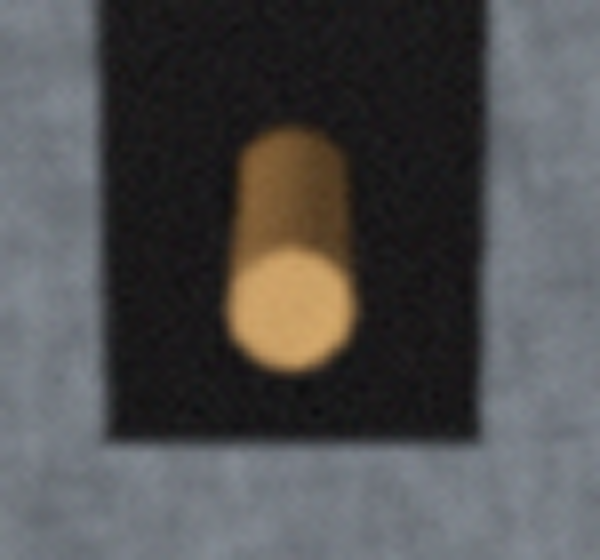

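View pics/w1b.png

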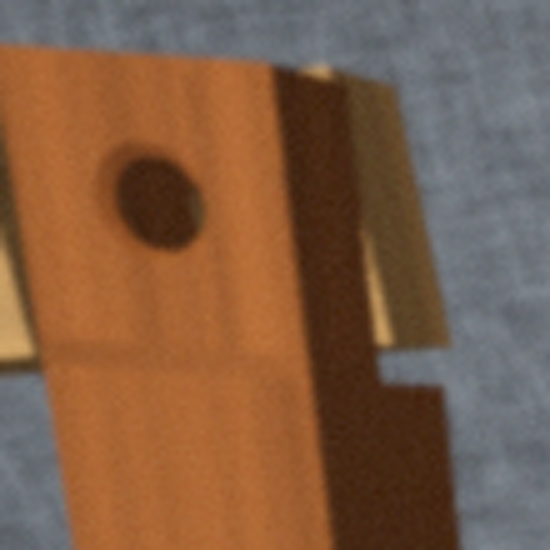

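Dowel found at pixel (315.9,218.2), which matches the top-camera position to under 1 mm. Next I'll grasp it.

Run:
```python
from h import *
np.set_printoptions(precision=2,suppress=True)
o=[np.pi,0,-.145]
bot.grip(.6,30)
bot.movel([498.7,-349.2,120],o,max_speed=200)
bot.movel([498.7,-349.2,53],o,max_speed=80,threshold=15)
s=bot.get_state(); print(s['t'],s['tcp_pos'],s['orientation'],s['contact_force'])
bot.grip(0.0,30)
s=bot.get_state(); print(s['t'],s['opening'],s['tcp_pos'],s['contact_force'])
cv2.imwrite('pics/w2.png',imaging.capture('wrist'))
cv2.imwrite('pics/s2.png',imaging.capture('side')[300:460,240:440].repeat(4,0).repeat(4,1)[:600])
```

```text
3.9 [ 499.06 -349.53   53.48] [ 3.14 -0.   -0.15] [-0.19 -0.25  0.2 ]
4.3333 0.12889764492271863 [ 498.97 -349.4    53.46] [-0.5  -0.2   2.15]
```

View pics/w2.png

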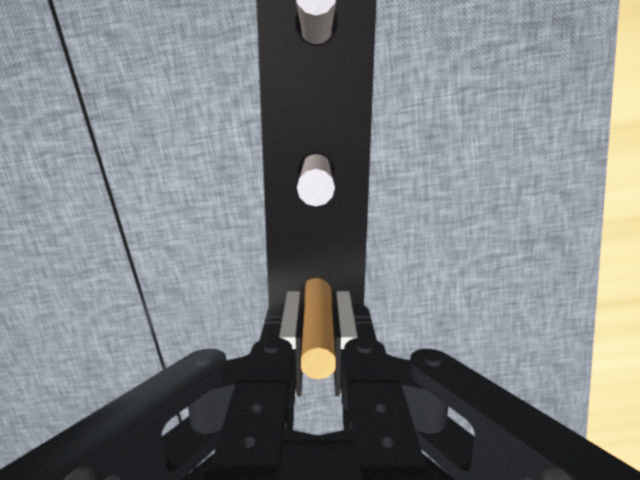

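View pics/s2.png

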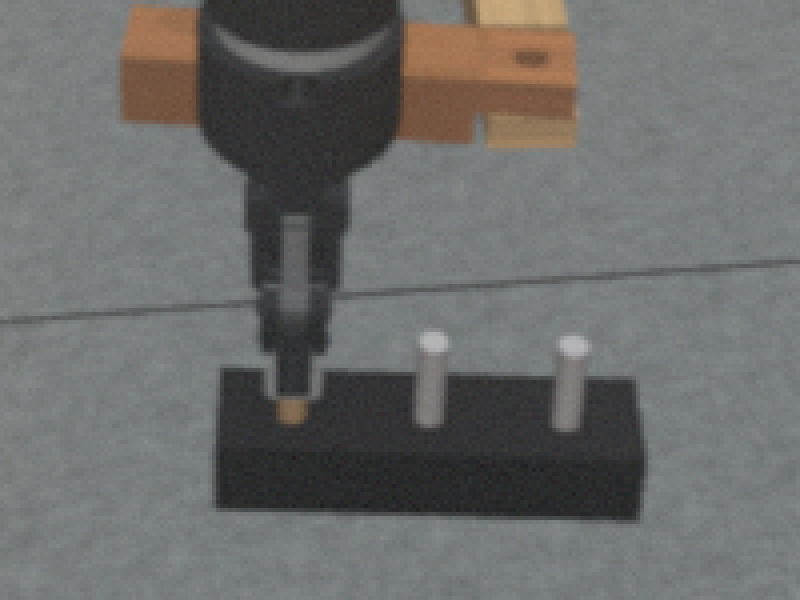

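The dowel is held between the pads. I'll lift it, move near the hole and measure the hole from the wrist camera.

Run:
```python
from h import *
np.set_printoptions(precision=2,suppress=True)
o=[np.pi,0,-.145]
bot.movel([498.7,-349.2,145],o,max_speed=100)
bot.movel([560,-138,190],o,max_speed=250)
bot.dwell(.3)
m=imaging.camera_model("wrist"); im=imaging.capture("wrist"); cv2.imwrite('pics/w3.png',im)
s=bot.get_state(); print(s['t'],s['tcp_pos'],s['orientation'],s['opening'],s['contact_force'])
import pickle; pickle.dump(m,open('m3.pkl','wb'))
print(proj(m,[643.6,-137,40]))
u,v=proj(m,[643.6,-137,40]).astype(int)
crop(im,max(u-50,0),max(v-40,0),100,80,7,'pics/w3a.png'); print(u,v)
```

```text
6.9 [ 559.76 -138.69  189.82] [-3.14  0.   -0.15] 0.12580990789677723 [ 0.72  0.5  -0.03]
[297.18 107.03]
297 107
```

View pics/w3.png

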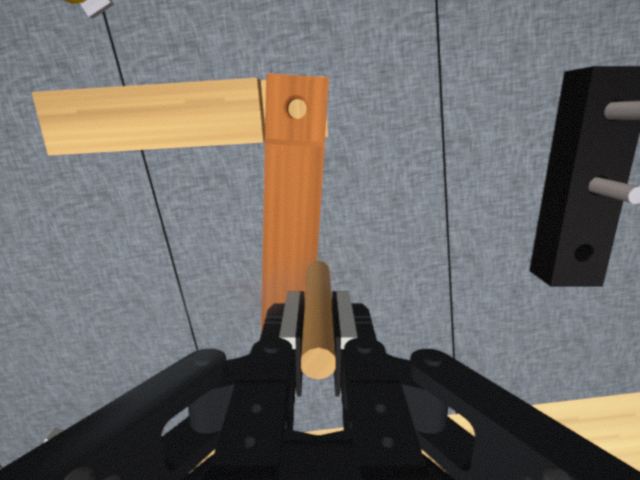

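View pics/w3a.png

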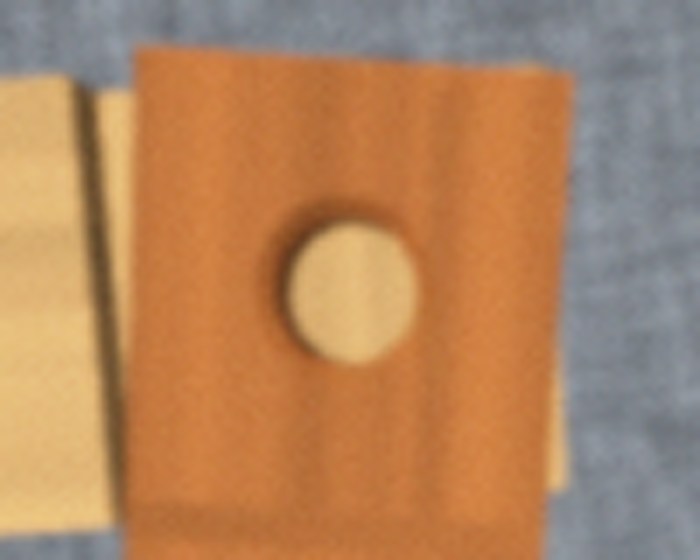

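Run:
```python
from h import *
import pickle
np.set_printoptions(precision=2,suppress=True)
m=pickle.load(open('m3.pkl','rb'))
for z in (38,40): print(bp(m,(296.7,107.7),z))
# dowel expected
T=np.array([559.76,-138.69,189.82])
for dz in (34.5,-45.5):
  for dx in (-6,0,6): print(dz,dx,proj(m,T+[dx,0,dz]))
im=cv2.imread('pics/w3.png')
crop(im,270,250,100,140,5,'pics/w3b.png')
```

```text
[ 643.25 -136.49   38.  ]
[ 643.2  -136.58   40.  ]
34.5 -6 [317.63 376.12]
34.5 0 [314.96 360.77]
34.5 6 [312.22 344.99]
-45.5 -6 [317.7  279.33]
-45.5 0 [316.03 268.9 ]
-45.5 6 [314.34 258.28]
```

View pics/w3b.png

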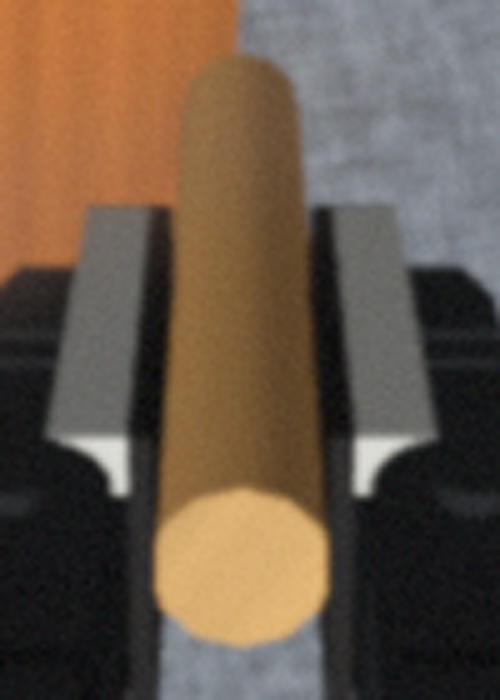

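Run:
```python
from h import *
np.set_printoptions(precision=2,suppress=True)
o=[np.pi,0,-.145]
tx,ty=643.8,-135.5
bot.movel([tx,ty,120],o,max_speed=150)
bot.movel([tx,ty,92],o,max_speed=60)
bot.dwell(.2)
s=bot.get_state(); print(s['t'],s['tcp_pos'],s['contact_force'])
p=s['tcp_pos']; c=np.array([tx,ty])-p[:2]
bot.movel([tx+c[0],ty+c[1],90],o,max_speed=20); bot.dwell(.1)
s=bot.get_state(); print(s['t'],s['tcp_pos'],s['contact_force'],c)
cv2.imwrite('pics/w4.png',imaging.capture('wrist')); 
im=imaging.capture('side'); crop(im,320,250,100,100,6,'pics/s4.png')
im=imaging.capture('top'); crop(im,360,180,100,70,8,'pics/t4.png')
```

```text
8.5917 [ 644.16 -135.61   92.43] [ 0.06  1.09 -0.47]
8.9417 [ 643.43 -135.38   90.02] [-0.03  0.16 -0.14] [-0.36  0.11]
```

View pics/w4.png

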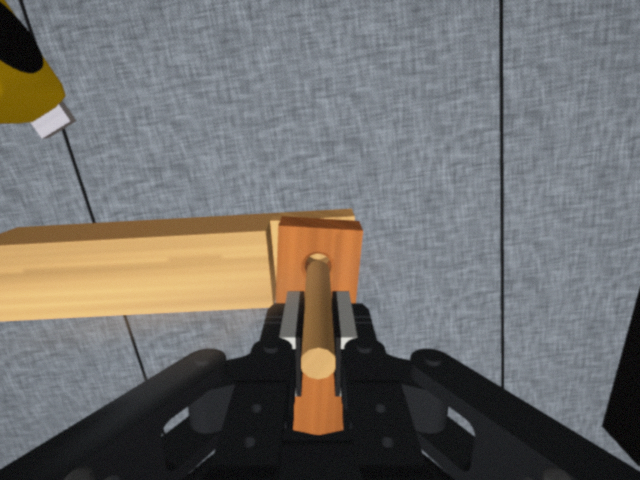

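View pics/s4.png

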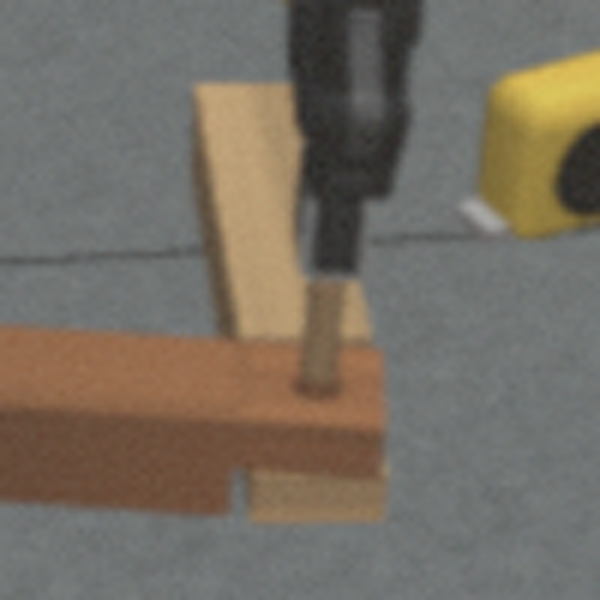

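The dowel is centred on the hole laterally, at about (317,260) in the wrist view, with its foot just above the mouth. Now I'll lower it.

Run:
```python
from h import *
np.set_printoptions(precision=2,suppress=True)
o=[np.pi,0,-.145]
for z in (75,49.5):
    r=bot.movel([643.6,-135.45,z],o,max_speed=40,threshold=12)
    s=bot.get_state(); print(r,s['t'],s['tcp_pos'],s['contact_force'],s['wrist_torque'])
    if r: break
im=imaging.capture('side'); crop(im,320,250,100,100,6,'pics/s5.png')
```

```text
False 9.6167 [ 643.34 -135.37   74.57] [-0.04 -0.59 -0.39] [ 0.08 -0.03 -0.06]
True 10.1917 [ 643.27 -135.39   51.4 ] [-0.81  0.62  5.62] [0.03 0.13 0.04]
```

View pics/s5.png

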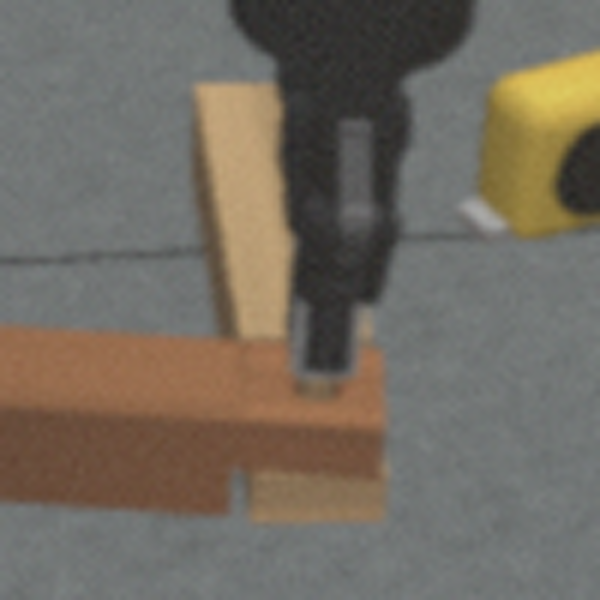

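The dowel went in with contact at z=51.4, which is the expected home height. I'll release it and go look at the square.

Run:
```python
from h import *
import pickle
np.set_printoptions(precision=2,suppress=True)
o=[np.pi,0,-.145]
bot.grip(.45)
bot.dwell(.2)
bot.movel([643.4,-135.4,150],o,max_speed=150)
im=imaging.capture('side'); crop(im,320,250,100,100,6,'pics/s6.png')
bot.move_ptp([400,262,240],[np.pi,0,.756])
bot.dwell(.3)
m=imaging.camera_model("wrist"); im=imaging.capture("wrist"); cv2.imwrite('pics/w6.png',im)
pickle.dump(m,open('m6.pkl','wb'))
s=bot.get_state(); print(s['t'],s['tcp_pos'],s['orientation'],s['opening'],s['qpos'])
```

```text
13.7583 [400.27 261.72 239.86] [-3.14  0.    0.76] 0.44703704118277027 [ 0.42  0.19 -0.36  1.03 -0.    2.81]
```

View pics/s6.png

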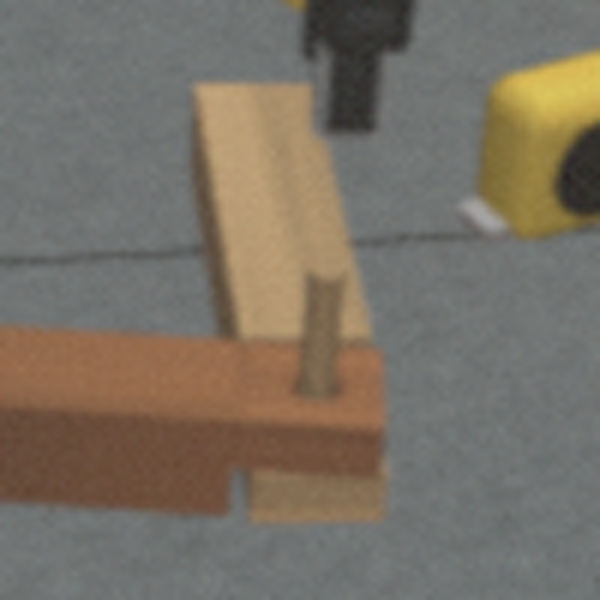

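View pics/w6.png

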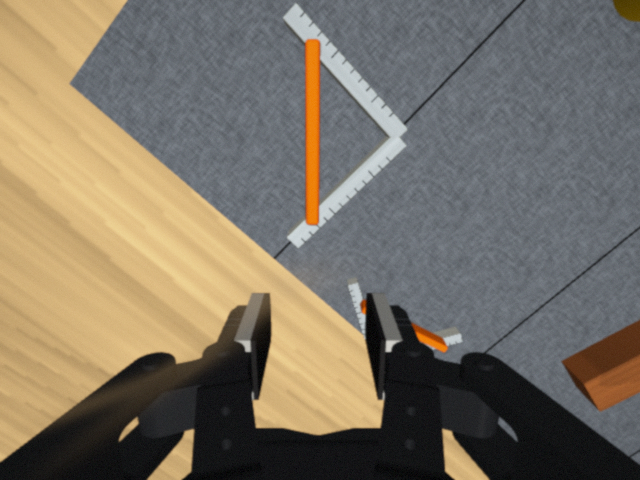

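The wrist view shows the orange bar running from (313,39) to (312.5,225). The dowel is standing free in the hole.

Run:
```python
from h import *
import pickle
np.set_printoptions(precision=2,suppress=True)
m=pickle.load(open('m6.pkl','rb'))
a=bp(m,(313,39),52);b=bp(m,(312.4,225),52); print(a,b,(a+b)/2,np.linalg.norm(a-b))
d=a-b; print(np.arctan2(d[1],d[0]))
v=bp(m,(406,131),24); A=bp(m,(293,5),24);B=bp(m,(290,240),24); print(v,A,B)
im=cv2.imread('pics/w6.png'); crop(im,275,0,140,255,2.3,'pics/w6a.png')
```

```text
[494.92 354.74  52.  ] [385.66 253.32  52.  ] [440.29 304.03  52.  ] 149.06657443718854
0.7482037348379976
[500.95 246.84  24.  ] [505.34 387.3   24.  ] [353.69 253.79  24.  ]
```

View pics/w6a.png

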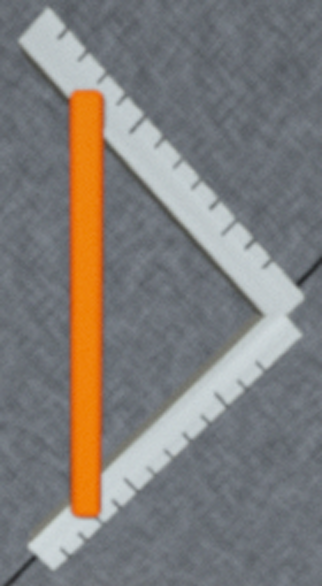

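Run:
```python
from h import *
import pickle
np.set_printoptions(precision=3,suppress=True)
im=cv2.imread('pics/w3.png'); crop(im,25,70,310,100,2.5,'pics/w3p.png')
# edges: subpixel by gradient along columns
g=cv2.GaussianBlur(im,(3,3),0).astype(float); ch=g[:,:,2]-g[:,:,0]  # red-blue
m=pickle.load(open('m3.pkl','rb'))
for lo,hi,s in ((75,115,1),(135,170,-1)):
    pts=[]
    for u in range(60,245,4):
        d=np.diff(ch[lo:hi,u])*s; k=int(d.argmax()); 
        w=np.clip(d[max(k-2,0):k+3],0,None); pts.append((u,lo+.5+(w*np.arange(max(k-2,0),max(k-2,0)+len(w))).sum()/w.sum()))
    W=np.array([bp(m,p,40)[:2] for p in pts]); vx,vy,x0,y0=cv2.fitLine(W.astype(np.float32),cv2.DIST_HUBER,0,.1,.01).ravel()
    if vy<0: vx,vy=-vx,-vy
    print(pts[0],pts[-1],np.arctan2(vy,vx),'dist of hole(643.3,-136.5)',(643.3-x0)*vy-(-136.5-y0)*vx, W[0],W[-1])
```

```text
(60, np.float64(89.62612612612612)) (244, np.float64(77.82758620689656)) 1.4832903 dist of hole(643.3,-136.5) -21.875946 [679.612  27.429] [ 668.246 -103.162]
(60, np.float64(154.36324786324786)) (244, np.float64(143.21794871794873)) 1.4834088 dist of hole(643.3,-136.5) 22.585077 [636.333  42.838] [624.341 -94.133]
```

View pics/w3p.png

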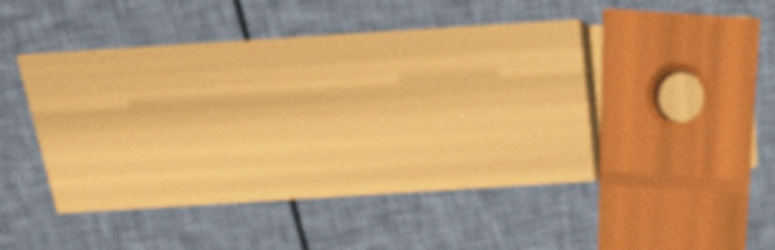

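```bash
cat >> h.py <<'E'
O=np.array([643.4,-135.5]); TH=1.483
X=np.array([np.cos(TH),np.sin(TH)]); Y=np.array([-X[1],X[0]])
def P(x,y): # plate -> world xy
    return O+x*X+y*Y
def toP(w): d=np.asarray(w)[:2]-O; return np.array([d@X,d@Y])
def FP(f): return np.array([f[:2]@X,f[:2]@Y,f[2]])
E
python3 - <<'E'
from h import *
np.set_printoptions(precision=2,suppress=True)
o=[np.pi,0,.748]
bot.movel([440.2,303.8,90],o,max_speed=200)
r=bot.movel([440.2,303.8,21],o,max_speed=80,threshold=12)
s=bot.get_state(); print(r,s['t'],s['tcp_pos'],s['orientation'],s['contact_force'])
bot.grip(0.0,70)
s=bot.get_state(); print(s['t'],s['opening'],s['tcp_pos'],s['contact_force'],s['wrist_torque'])
cv2.imwrite('pics/w7.png',imaging.capture('wrist'))
E
```

```text
False 15.725 [440.61 304.01  21.4 ] [ 3.14 -0.    0.75] [ 0.05  0.05 -0.56]
16.075 0.12555267344591015 [440.6  304.24  21.73] [-1.41  0.26  6.25] [ 0.06  0.24 -0.02]
```

View pics/w7.png

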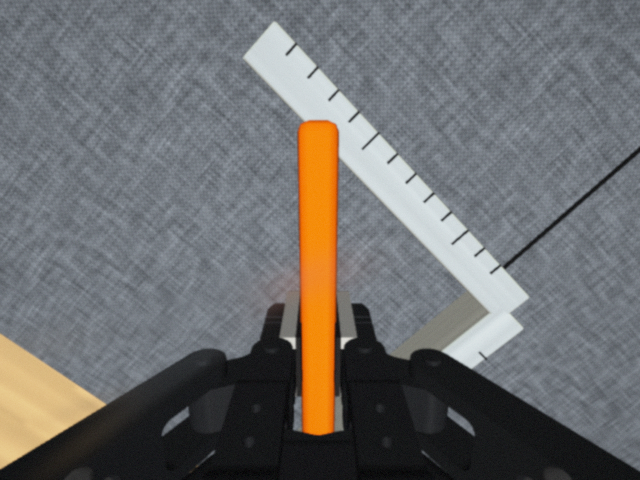

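Run:
```python
from h import *
np.set_printoptions(precision=2,suppress=True)
m=imaging.camera_model('wrist'); e=bp(m,(318,121),52); s=bot.get_state(); d=e[:2]-s['tcp_pos'][:2]; print('end',np.hypot(*d),np.arctan2(d[1],d[0]))
mt=imaging.camera_model('top'); print(bp(mt,(291,190),0),bp(mt,(341,309),20),bp(mt,(357,178),0))
o=[np.pi,0,.748]; o2=[np.pi,0,TH-np.pi/4]
p=s['tcp_pos']
bot.movel([440.2,303.8,45],o,max_speed=80)
s=bot.get_state(); print(s['t'],s['contact_force'],s['wrist_torque'],s['opening'])
bot.movel([540,290,45],o,max_speed=180)
w=P(135,110); bot.movel([w[0],w[1],45],o2,max_speed=180)
bot.dwell(.2)
cv2.imwrite('pics/w8.png',imaging.capture('wrist'))
cv2.imwrite('pics/s8.png',imaging.capture('side'))
s=bot.get_state(); print(s['t'],s['tcp_pos'],w,s['contact_force'],s['opening'])
```

```text
end 74.58731926534418 0.7397239553663087
[708.05 184.55   0.  ] [392.5   46.07  20.  ] [745.37   7.55   0.  ]
16.575 [-0.81 -0.43 -2.86] [0.06 0.04 0.03] 0.12679343866864431
19.3 [545.63   9.05  44.96] [545.66   8.63] [-1.05  0.33 -1.96] 0.124014592933105
```

View pics/w8.png

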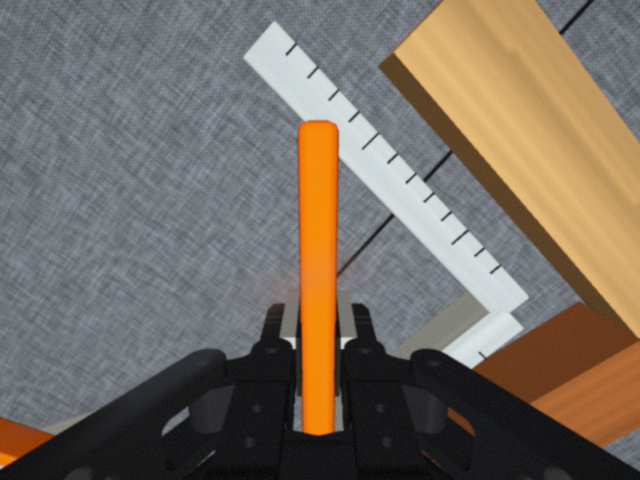

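View pics/s8.png

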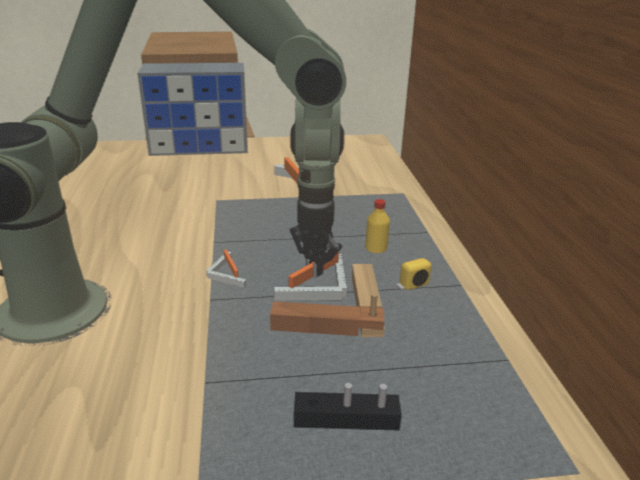

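The square hangs level, with its leg parallel to the plate and clear of the stud. I'll set it down, seat it on the plate, then push the stud.

Run:
```python
from h import *
np.set_printoptions(precision=2,suppress=True)
o2=[np.pi,0,TH-np.pi/4]
def st(l):
    s=bot.get_state(); print(l,round(s['t'],2),'plateTCP',toP(s['tcp_pos']),s['tcp_pos'][2],s['orientation'][2]-o2[2],'F',FP(s['contact_force']),'M',s['wrist_torque'],s['opening']); return s
w=P(135,110); r=bot.movel([*w,21],o2,max_speed=60,threshold=10); st(r)
w=P(135,91); r=bot.movel([*w,21.2],o2,max_speed=40,threshold=8); st(r)
w=P(135,83); r=bot.movel([*w,21.2],o2,max_speed=10,threshold=8); st(r)
```

```text
True 19.72 plateTCP [135.01 110.26] 21.352610633310114 -0.00014697977817501595 F [0.52 0.01 4.17] M [0.08 0.07 0.01] 0.1290549376293853
True 19.93 plateTCP [135.04 110.31] 21.36680402271093 -4.638985293126119e-05 F [-0.64  0.97  5.06] M [ 0.    0.07 -0.08] 0.12970773192062918
True 20.63 plateTCP [135.   110.37] 21.3960458027045 -4.9790327780740995e-06 F [0.13 0.23 4.86] M [-0.01 -0.16 -0.01] 0.12514363525767777
```

```bash
cat >> h.py <<'E'
o2=[np.pi,0,TH-np.pi/4]
def st(l):
    np.set_printoptions(precision=2,suppress=True)
    s=bot.get_state(); print(l,round(s['t'],2),'plateTCP',toP(s['tcp_pos']),round(s['tcp_pos'][2],2),'dyaw %.4f'%(s['orientation'][2]-o2[2]),'F',FP(s['contact_force']),'M',s['wrist_torque'],round(s['opening'],3)); return s
E
python3 - <<'E'
from h import *
bot.movel([*P(135,110),22],o2,max_speed=20); st('up')
bot.movel([*P(135,93),22],o2,max_speed=40); st('near')
bot.movel([*P(135,90),22],o2,max_speed=15); st('near')
for y in np.arange(89,82,-.5):
    bot.movel([*P(135,y),22],o2,max_speed=10); bot.dwell(.05); s=st(y)
    if FP(s['contact_force'])[1]>6: break
E
```

```text
up 20.88 plateTCP [135.09 110.79] 21.4 dyaw 0.0001 F [-0.21  0.08 -1.38] M [ 0.06 -0.01 -0.01] 0.129
near 21.46 plateTCP [135.    92.96] 21.79 dyaw -0.0000 F [ 0.57  0.37 -2.35] M [ 0.05  0.03 -0.05] 0.13
near 21.81 plateTCP [135.    89.91] 22.05 dyaw -0.0000 F [ 0.27  0.28 -3.04] M [ 0.12  0.09 -0.05] 0.127
89.0 22.11 plateTCP [135.02  88.99] 22.0 dyaw 0.0000 F [-0.09 -0.14 -2.16] M [ 0.05  0.11 -0.02] 0.127
88.5 22.41 plateTCP [135.    88.47] 22.01 dyaw -0.0000 F [ 1.54  0.1  -3.81] M [ 0.    0.02 -0.04] 0.125
88.0 22.71 plateTCP [135.01  87.96] 22.02 dyaw -0.0000 F [ 0.86 -0.47 -1.63] M [-0.01  0.01  0.05] 0.131
87.5 23.01 plateTCP [135.03  87.84] 21.93 dyaw -0.0000 F [ 0.24  0.63 -2.2 ] M [ 0.14  0.25 -0.08] 0.126
87.0 23.31 plateTCP [135.03  87.84] 21.82 dyaw -0.0000 F [0.39 4.03 0.27] M [ 0.11  0.77 -0.06] 0.132
86.5 23.61 plateTCP [135.04  87.84] 21.75 dyaw 0.0000 F [0.97 5.59 0.92] M [ 0.12  0.99 -0.04] 0.132
86.0 23.91 plateTCP [135.06  87.86] 21.7 dyaw 0.0001 F [-0.27  6.45  2.12] M [ 0.16  1.24 -0.08] 0.128
```

Contact with the plate came at y≈87.8, where it was expected. Next I'll push toward the stud.

Run:
```python
from h import *
yc=85.8
bot.movel([*P(116,yc),21.6],o2,max_speed=40); st(116)
for x in (112,110,108,106,103,100,97,94,92,90.5):
    bot.movel([*P(x,yc),21.6],o2,max_speed=20); s=st(x)
    F=FP(s['contact_force'])
    if F[0]>20: break
cv2.imwrite('pics/w9.png',imaging.capture('wrist'))
cv2.imwrite('pics/s9.png',imaging.capture('side'))
cv2.imwrite('pics/t9.png',imaging.capture('top'))
```

```text
116 24.53 plateTCP [119.1   88.01] 21.64 dyaw 0.0023 F [9.1  8.37 4.83] M [1.8  1.41 0.08] 0.127
112 24.88 plateTCP [115.28  88.06] 21.63 dyaw 0.0025 F [9.75 7.85 5.86] M [1.81 1.4  0.08] 0.13
110 25.13 plateTCP [113.46  88.07] 21.66 dyaw 0.0027 F [8.94 9.04 5.57] M [1.89 1.34 0.15] 0.13
108 25.38 plateTCP [111.43  88.09] 21.65 dyaw 0.0027 F [9.41 8.74 5.85] M [1.88 1.37 0.15] 0.131
106 25.63 plateTCP [109.44  88.07] 21.67 dyaw 0.0026 F [10.65  6.91  5.99] M [1.91 1.38 0.13] 0.132
103 25.93 plateTCP [106.69  87.83] 21.75 dyaw 0.0020 F [10.71  8.26  6.47] M [ 2.09  1.3  -0.13] 0.132
100 26.23 plateTCP [103.75  87.83] 21.7 dyaw 0.0020 F [10.8   7.18  5.87] M [ 2.14  1.28 -0.12] 0.128
97 26.53 plateTCP [100.77  87.85] 21.72 dyaw 0.0020 F [10.66  7.76  5.99] M [ 2.13  1.28 -0.14] 0.129
94 26.83 plateTCP [97.75 87.83] 21.73 dyaw 0.0020 F [11.02  8.06  5.93] M [ 2.16  1.25 -0.18] 0.127
92 27.08 plateTCP [95.82 87.82] 21.73 dyaw 0.0021 F [11.52  7.73  6.8 ] M [ 2.18  1.3  -0.13] 0.13
90.5 27.33 plateTCP [94.38 87.82] 21.74 dyaw 0.0021 F [12.    7.2   6.26] M [ 2.2   1.3  -0.21] 0.13
```

View pics/w9.png

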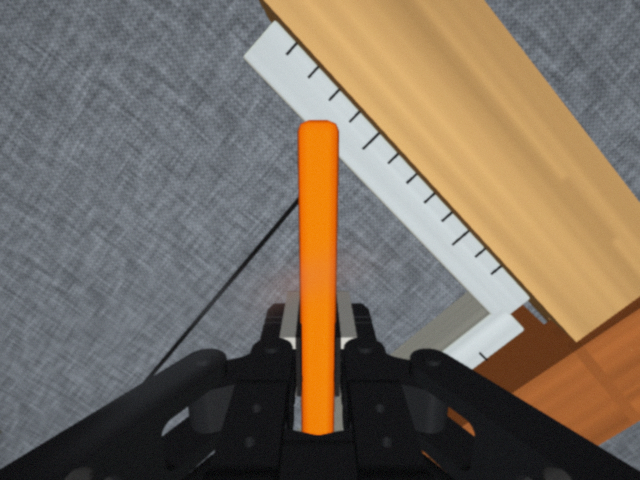

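View pics/t9.png

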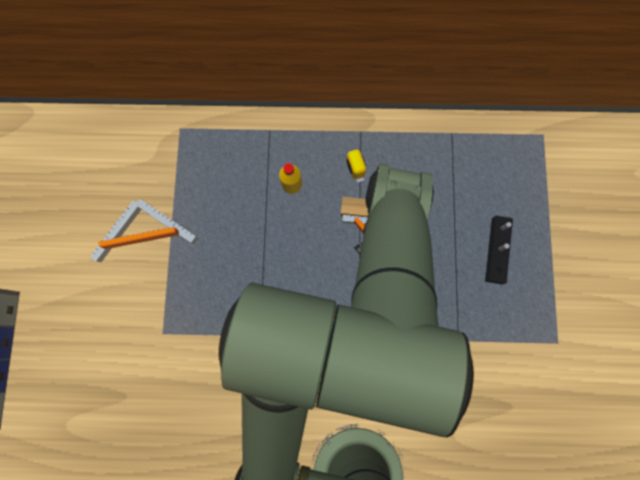

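Run:
```python
from h import *
yc=85.8; b=None
for x in (88.5,87.5,86.5,86,85.5,85,84.5,84,83.5,83,82.5,82):
    bot.movel([*P(x,yc),21.6],o2,max_speed=10); bot.dwell(.1); s=st(x)
    p=toP(s['tcp_pos']); F=FP(s['contact_force'])
    if F[0]>15 or p[0]<87.3: break
im=imaging.capture('side'); crop(im,250,240,160,120,5,'pics/s10.png')
cv2.imwrite('pics/w10.png',imaging.capture('wrist'))
```

```text
88.5 27.93 plateTCP [92.37 87.83] 21.73 dyaw 0.0021 F [10.88  8.55  6.19] M [ 2.19  1.24 -0.18] 0.129
87.5 28.28 plateTCP [91.45 87.83] 21.72 dyaw 0.0021 F [11.93  8.16  6.55] M [ 2.19  1.28 -0.14] 0.131
86.5 28.63 plateTCP [90.43 87.86] 21.71 dyaw 0.0021 F [11.04  8.06  6.17] M [ 2.27  1.26 -0.17] 0.125
86 28.98 plateTCP [90.06 87.87] 21.72 dyaw 0.0022 F [12.14  7.83  6.26] M [ 2.32  1.27 -0.15] 0.129
85.5 29.33 plateTCP [89.54 87.82] 21.72 dyaw 0.0022 F [11.89  7.65  7.16] M [ 2.19  1.29 -0.21] 0.124
85 29.68 plateTCP [89.   87.86] 21.71 dyaw 0.0022 F [11.84  7.62  7.22] M [ 2.26  1.28 -0.17] 0.129
84.5 30.03 plateTCP [88.49 87.83] 21.73 dyaw 0.0022 F [11.92  8.29  7.14] M [ 2.21  1.26 -0.11] 0.126
84 30.38 plateTCP [87.99 87.87] 21.7 dyaw 0.0022 F [11.36  8.24  6.48] M [ 2.2   1.26 -0.19] 0.13
83.5 30.73 plateTCP [87.43 87.81] 21.73 dyaw 0.0022 F [11.01  8.09  6.75] M [ 2.2   1.19 -0.1 ] 0.127
83 31.08 plateTCP [87.01 87.86] 21.71 dyaw 0.0022 F [11.11  8.54  6.08] M [ 2.27  1.29 -0.14] 0.129
```

View pics/w10.png

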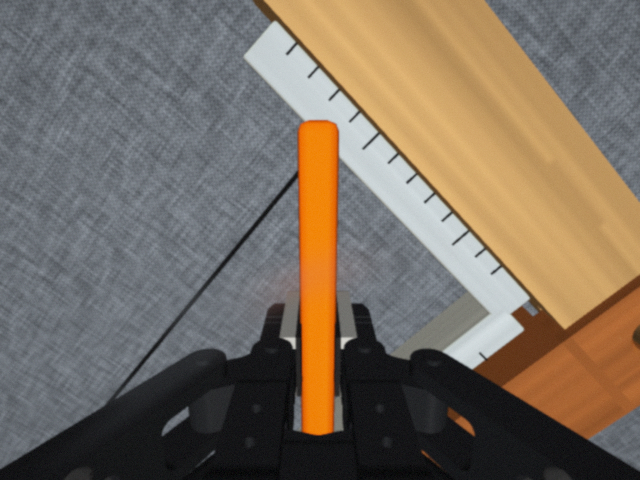

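View pics/s10.png

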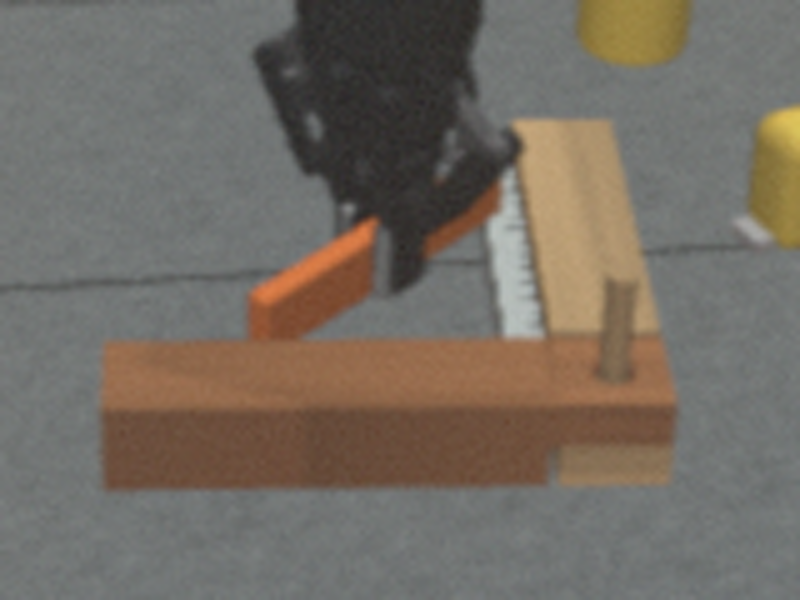

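```bash
cat > ang.py <<'E'
from h import *
m=imaging.camera_model('side')
def c(u,v): return bp(m,(250+u/5-.4,240+v/5-.4),40)
def L(a,b):
    d=c(*a)-c(*b); return np.arctan2(d[1],d[0])
s1=L((110,409),(672,407)); s2=L((112,343),(546,337)); 
p1=L((516,122),(548,333)); p2=L((612,122),(659,333))
print(s1,s2,p1,p2, 'lean', (s1%np.pi)-p1-np.pi/2,(s2%np.pi)-p1-np.pi/2)
im=cv2.imread('pics/w10.png'); crop(im,400,200,240,160,3.3,'pics/w10a.png')
E
python3 ang.py
```

```text
3.042056248100776 3.0605381955546904 1.4656691279930858 1.4735504916675124 lean 0.005590793312793663 0.024072740766708067
```

View pics/w10a.png

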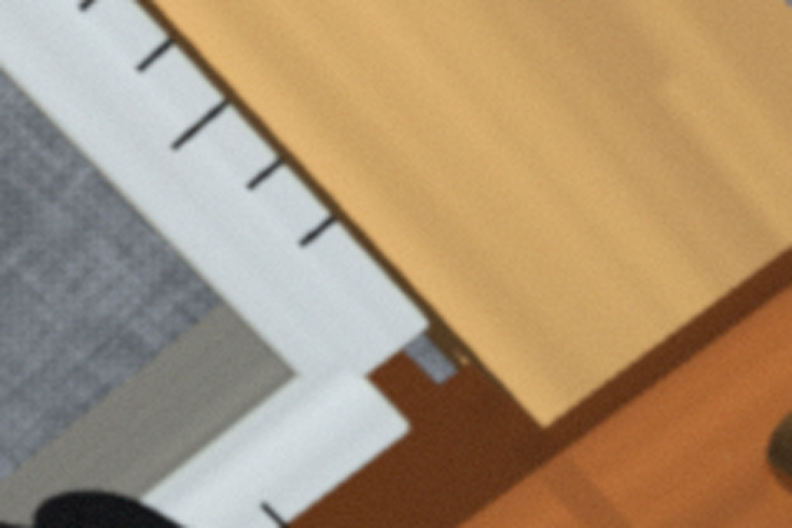

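Run:
```python
from h import *
np.set_printoptions(precision=2,suppress=True)
m=imaging.camera_model('wrist')
f=lambda u,v,z: toP(bp(m,(400+u/3.3-.35,200+v/3.3-.35),z))
print('legB corner sq(0,10)',f(410,428,24),'legA corner sq(10,0)',f(430,325,24))
print('patch stud side',f(437,384,0),f(457,373,0),'plate/stud inner top corner',f(545,428,40))
print('stud top inner edge',f(460,525,40))
print('plate edge bottom',f(250,115,40))
# stud hole axis / dowel? plate end
```

```text
legB corner sq(0,10) [21.28 32.75] legA corner sq(10,0) [31.14 22.64]
patch stud side [ 4.43 25.62] [ 3.87 22.54] plate/stud inner top corner [24.18 22.25]
stud top inner edge [20.48 36.18]
plate edge bottom [75.68 22.94]
```

Run:
```python
from h import *
yc=85.5
for x in (82.6,82.2,81.8,81.4,81.0):
    bot.movel([*P(x,yc),21.6],o2,max_speed=8); bot.dwell(.3)
    F=np.mean([ (bot.dwell(.03),FP(bot.get_state()['contact_force']))[1] for _ in range(6)],0); s=st(x); print('   mean',F)
    if F[0]>13.5: break
im=imaging.capture('side'); cv2.imwrite('pics/s11f.png',im); crop(im,250,240,160,120,5,'pics/s11.png')
```

```text
82.6 31.93 plateTCP [86.95 87.82] 21.73 dyaw 0.0024 F [13.37  8.34  7.27] M [ 2.43  1.41 -0.15] 0.131
   mean [12.43  8.65  7.48]
82.2 32.68 plateTCP [86.87 87.88] 21.76 dyaw 0.0026 F [14.78  9.01  8.  ] M [ 2.65  1.38 -0.12] 0.128
   mean [14.06  8.74  7.84]
```

View pics/s11.png

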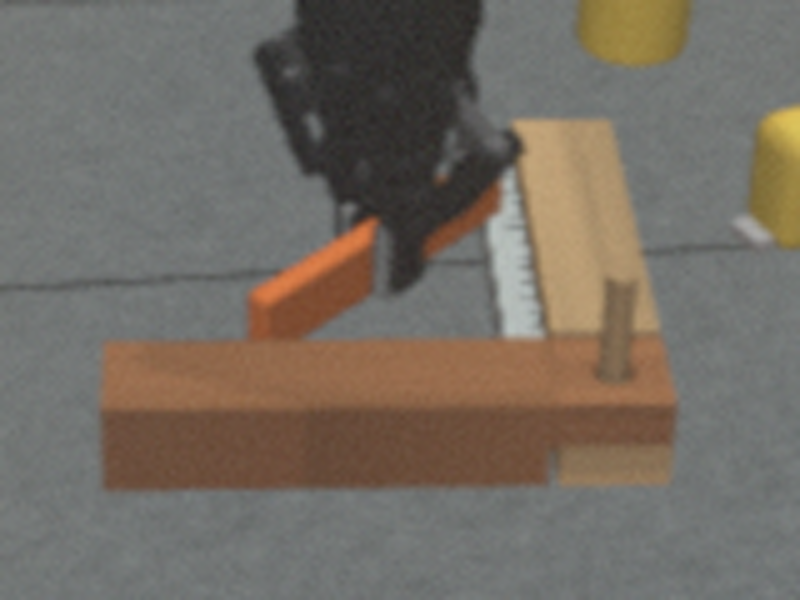

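Flush: at x≈86.9 the square stopped advancing and the force rose from 11 N to 14 N, which fits the leg lying flat on the stud. I'll add a bit more push on both faces, check that nothing moves, and hand in.

Run:
```python
from h import *
bot.movel([*P(81.7,84.6),21.6],o2,max_speed=8); bot.dwell(.4)
for _ in range(5): bot.dwell(.2); st('hold')
im=imaging.capture('side'); crop(im,250,240,160,120,5,'pics/s12.png'); cv2.imwrite('pics/w12.png',imaging.capture('wrist'))
```

```text
hold 33.61 plateTCP [86.88 87.88] 21.75 dyaw 0.0029 F [15.13 10.37  9.56] M [ 2.82  1.72 -0.14] 0.13
hold 33.81 plateTCP [86.87 87.91] 21.72 dyaw 0.0029 F [15.05 11.53  9.92] M [ 2.75  1.68 -0.19] 0.129
hold 34.01 plateTCP [86.87 87.86] 21.75 dyaw 0.0029 F [14.98 11.19 11.34] M [ 2.84  1.75 -0.18] 0.128
hold 34.21 plateTCP [86.88 87.9 ] 21.72 dyaw 0.0029 F [15.2  10.92  9.3 ] M [ 2.84  1.74 -0.24] 0.124
hold 34.41 plateTCP [86.9  87.91] 21.71 dyaw 0.0029 F [15.43 11.59 10.96] M [ 2.84  1.72 -0.16] 0.13
```

View pics/s12.png

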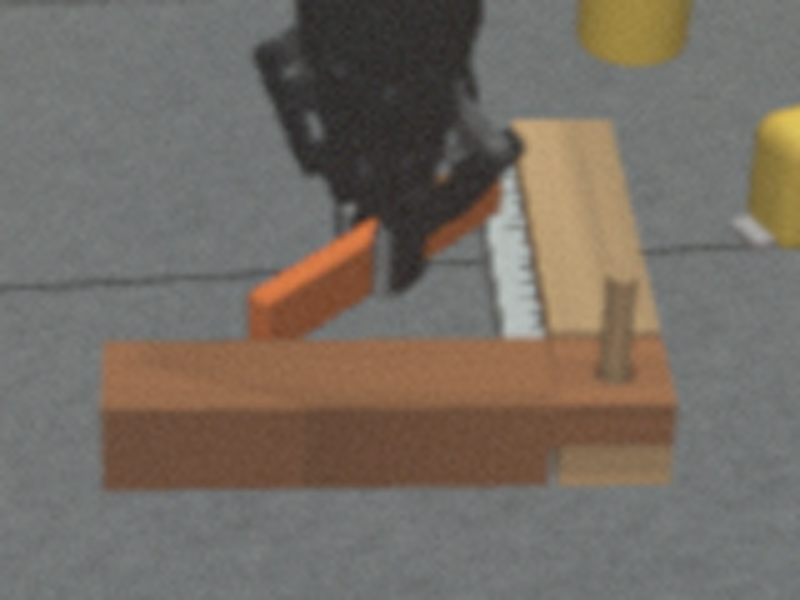

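View pics/w12.png

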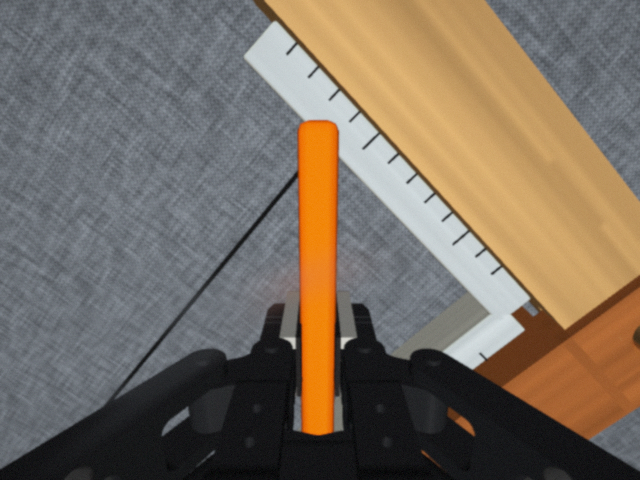

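Run:
```python
from h import *
st('final'); bot.sign_off(); st('after')
```

```text
final 34.51 plateTCP [86.88 87.87] 21.74 dyaw 0.0029 F [15.27 11.7  10.81] M [ 2.85  1.73 -0.17] 0.128
the job is handed in; nothing more can be done
the job is handed in; nothing more can be done
```

I handed the job in at 34.5 s with the dowel home and the square gripped and pressed into the corner. The sign-off gives no verdict, so what follows rests on my own checks.

**Dowel:** I lifted it out of the rack and lowered it into the hole. It touched bottom at TCP z = 51.4 mm, against 51.5 expected for fully home, and I let go of it. In the last side picture it still stands upright in the hole. The steel rods, the tape and the glue bottle look untouched.

**Square:** I took the middle-sized one by its orange bar, set it down, seated one leg along the plate and pushed the other leg against the stud. At the end it stopped advancing and the force rose, which fits the leg lying flush on the stud.

| Last check | Reading | Target |
|---|---|---|
| TCP position in the plate frame | (86.9, 87.9) mm | (87, 87) |
| Yaw error | 0.003 rad | below 0.025 |
| Total force toward the stud | about 15 N | over 1.5 N on the stud itself |
| Total force toward the plate | about 11 N | over 1.5 N on the plate itself |
| Movement over the last second | under 0.1 mm | at rest |

**What was less certain:**
- **Stud force:** roughly 9 N of the push toward the stud was friction, so I put the stud's own share at about 6 N by inference.
- **Stud angle:** from the side picture it came out between -0.012 and +0.024 rad, depending on which edges I used. The last reading on the square's vertex, taken just before the final press, was about 1 mm from the corner.
- **Hole position:** the top and side cameras differed by about 7 mm on the hole. The wrist camera agreed with the top one, and the fit confirmed it.

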